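Close the racking dust shutter over the bolts

TASK

Before sanding starts, close the sliding dust shutter of the parts tray that holds the loose bolts: push its two studs away from you until both ends are fully home at the far stop. The tracks are sticky and each stud moves only its own end, so work the two ends forward in turn, a little at a time; never let one end get more than about 25 mm ahead of the other, or the panel racks. Leave the shutter of the other tray, the one with the roll of tape, as it is.

Things in the scene. Friction and masses are not known exactly. Their poses are not given: they have to be found in the camera images.
- bolts_tray: The tray to close, fixed: grey steel, 220 mm long (x, away from the robot: the way the shutter closes), 210 mm wide (y, left), 45 mm high to its deck and rims. Four pale bolts lie in the open bin at its far end. Origin: centre of its underside. A thin steel panel slides from under the dark near deck over the bin; a shoe with an upright stud carries each end of it along a side track.
- bolts_left_stud (a point): Left stud of the bolts tray, at mid-height: 18 mm above the deck, 63 mm above the table. Upright, round, 15 mm thick with a 19 mm head, top 34 mm above the deck; all round it is no higher than the deck. It runs along the tray's x at y = +85 mm in the tray's frame, from x = -80 (open) to +10 mm (closed). Push it from its near side with about 5 N; it stays where it is left.
- bolts_right_stud (a point): Stud of the right shoe, the same, at y = -85 mm in the tray's frame; it needs about 7 N.
- bolts_left (a joint): Travel of the left end of the bolts tray's shutter in m: 0 fully open, 0.09 closed against the far stop.
- bolts_right (a joint): Travel of its right end in m: 0 fully open, 0.09 closed. The two ends move independently; the panel between the shoes (170 mm apart) turns as one leads: 34 mm of lead is 0.2 rad.
- bolts_shutter (a point): Middle of the leading (far) edge of the bolts tray's shutter panel, on its top; its x axis is square to that edge and is parallel to the tray's x axis when both ends are level.
- tape_left_stud (a point): Left stud of the other tray, alike in all but its contents (a roll of black tape and a hex key). To be left alone.
- tape_right_stud (a point): Right stud of the other tray, to be left alone.

How it is judged:
By the outcome, as a careful person would: the job done as asked, in the order asked, and still so for the second after the job is handed in, with the robot touching nothing.
It also fails if it takes over 51 s, if anything falls off the work surface, if the arm or the gripper's body presses on something with over 40 N, if the wrist force passes 120 N, or if a joint passes its speed limit or range.

ROBOT

A 6-joint arm with a two-finger parallel gripper is mounted at the origin on a cart in front of the work surface, level with it; the furniture and walls round the work are solid. World frame = base frame: x ahead of the robot, y to its left, z up, the work surface at z = 0. Lengths are in mm, angles in rad, forces in N, time in s.
With the tool pointing down it reaches from about 375 to 925 mm from the base axis. Payload 5.7 kg.
Tool frame: the origin (TCP) lies between the finger pads; the fingertips stand 19 mm ahead of it and the grasp point (between the pads) is the TCP; z points along the fingers, y is the line along which they close (so a half turn about z gives the same grasp; the last joint's range is limited). The gripper opens to 88 mm and grips with 3 to 60 N. Pads are 20 mm wide; open, the fingers measure 115 mm over their backs; the gripper's body (75 mm by 178 mm) begins 61 mm behind the grasp point.
Start: joints at [1.103, 0.359, 1.51, -0, 1.272, -0.115], TCP at [207.308, 563.017, 241.623] pointing down, gripper open.
Joint ranges: [-2.97, 2.97], [-1.01, 2.36], [0.21, 2.38], [-0.96, 4.11], [0.2, 2.71], [-2.98, 2.98]. Speed limits (rad/s): [2.39, 2.39, 3.14, 3.14, 3.14, 3.14].

INTERFACE

Orientations are given as a rotation vector (axis times angle).
In Python, from cell import bot gives the robot as it stands.
- The arm moves only by the tool drive_tool, never from a script. Its argument "commands" is a list of rows, each an object of numbers: "claw": the gripper command: -1 is fully open, 1 is shut, values between are in proportion; "tx", "ty", "tz": the shift along the tool's x, y, z in mm; "spin": the turn about the tool's z in rad. A call has exactly 5 rows; each row is the pose to reach, as a shift and turn from the pose commanded when the call began, along the tool's axes at that moment; what a row does not reach only later rows make up. A row lasts 1/10 s, in which the tool goes at most 50 mm and 8.59 degrees, less where a joint would pass 70% of its speed; a pose out of reach is approached as far as the arm can. A call with a gripper value outside its range is refused whole. The fingers move at their own pace and stop on an object; "newtons" is the grip in N (left out, the last holds). Time passes only in rows, so rows that repeat a pose let the fingers close, or fill a call up. It gives the time, the measured TCP pose, the force, the opening and the grip force at its end, in the units of the state.
- bot.state(): the state, without advancing time (a new reading comes with each control period).
- bot.capture(name): name is "scene" or "top" or "wrist"; returns the picture (384x512x3 uint8, blue, green, red); there is no depth.
- bot.camera_params(name): a dict with "fx", "fy", "cx", "cy" (pixels), "pose" (4x4, takes a point from camera to world coordinates). Camera axes: x right, y down, z forward; pixel columns grow to the right and rows downward; lengths in mm; the calibration is good to about 2 mm. A picture is of the moment at which its call begins: read the wrist's pose just before it. camera_params takes no time and is no camera call; for the wrist camera it gives the pose at the moment of the call.
- bot.sign_off(): hands the job in; it is judged then, once.
The state is a dict: "time_s": time; "joints": joint angles; "qvel": joint speeds; "joint_efforts": joint torques, N m; "eef_pos": TCP position; "orientation": TCP orientation; "contact_force": force on the tool from outside, world axes, zero at the start; "ft_torque": the same for the moment, N m; "opening": finger opening in mm; "gripper_force": force on a finger pad.
Only numpy, scipy, OpenCV 4.12 (cv2) and the standard library are available. Lean on these libraries where they do the work, as an engineer would, in place of code of your own. Each camera call takes 0.05 s, during which the arm holds its last target. There are 200 camera calls.

## Working session

There is one attempt and no reset: what is moved stays moved. The work goes in short steps, Python scripts to look and compute and a tool call to move; the robot and the scene stay as the last step left them, time stands still between calls to the robot, and variables do not carry over. Pictures are saved under pics/ and viewed, at most 10 in all, crops included, and the job is handed in when it is done.

Besides the shell and the picture viewer there is one more tool, called as name(argument=value, ...) on one line, values as JSON. drive_tool: Moves the arm, as the interface text tells. Its arguments: {"type":"object","properties":{"commands":{"type":"array"},"newtons":{"type":"number"}},"required":["commands"]}

```bash
mkdir -p pics; python3 - <<'E'
from cell import bot
import cv2
for n in("scene","top"):
    cv2.imwrite(f"pics/{n}0.png",bot.capture(n)); p=bot.camera_params(n); print(n,p["fx"],p["cx"],p["cy"],p["pose"].round(3).tolist() if hasattr(p["pose"],'round') else p["pose"])
s=bot.state();print(s["time_s"],s["eef_pos"],s["orientation"])
E
```

```text
scene 348.68701978471705 257.73065043542874 194.6341151134329 [[0.775, -0.245, 0.583, 44.666], [-0.632, -0.314, 0.708, -575.994], [0.01, -0.917, -0.398, 424.53], [0.0, 0.0, 0.0, 1.0]]
top 353.40824695329474 252.440843587807 188.89408594696505 [[0.018, -0.996, 0.084, 446.349], [-1.0, -0.018, 0.002, 6.367], [-0.001, -0.084, -0.996, 1033.137], [0.0, 0.0, 0.0, 1.0]]
0.1 [207.06865569 562.52029841 240.90195285] [-5.51245589e-01 -3.09238605e+00  2.48803009e-03]
```

View pics/top0.png

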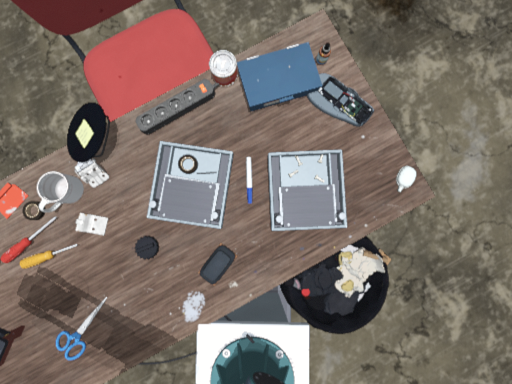

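View pics/scene0.png

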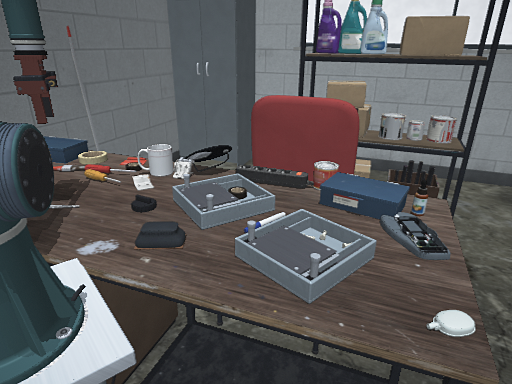

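The top view shows the bolts tray at columns 268–347, rows 150–230 (right-hand tray), with studs near (278,219) and (342,216). The tape tray is on the left at columns 148–232. I'll zoom in on the bolts tray.

```bash
cat > h.py <<'E'
import numpy as np
from cell import bot
def px2w(n,u,v,z,p=None):
    p=p or bot.camera_params(n); T=np.array(p["pose"])
    d=T[:3,:3]@[(u-p["cx"])/p["fx"],(v-p["cy"])/p["fy"],1]
    return (T[:3,3]+d*(z-T[2,3])/d[2]).round(1)
E
python3 - <<'E'
import cv2
im=cv2.imread("pics/top0.png")[140:240,258:358]
cv2.imwrite("pics/crop.png",cv2.resize(im,(600,600),interpolation=cv2.INTER_CUBIC))
E
```

```text
(no output)
```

View pics/crop.png

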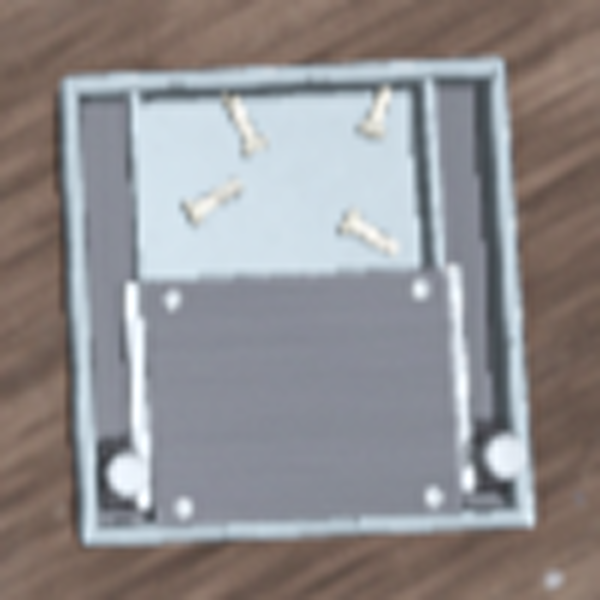

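The crop shows the tray rim corners at (65,78), (503,60), (533,525) and (85,543). The stud heads are at (126,474) and (503,455), with both ends near open.

```bash
python3 - <<'E'
from h import *
from scipy.spatial.transform import Rotation as R
f=lambda a,b,z:px2w("top",258+(a+.5)/6-.5,140+(b+.5)/6-.5,z)
c=[f(*q,45) for q in[(65,78),(503,60),(533,525),(85,543)]]
for q in c:print(q)
print([np.linalg.norm(c[i]-c[i-1]) for i in range(4)])
ctr=np.mean(c,0);ex=(c[0]+c[1]-c[2]-c[3])[:2];ey=(c[0]+c[3]-c[1]-c[2])[:2]
yaw=np.mean([np.arctan2(ex[1],ex[0]),np.arctan2(-ey[0],ey[1])]);print(ctr,np.arctan2(ex[1],ex[0]),np.arctan2(-ey[0],ey[1]),yaw)
M=np.array([[np.cos(yaw),-np.sin(yaw)],[np.sin(yaw),np.cos(yaw)]])
for s in[(126,474),(503,455)]:
    w=f(*s,79);print(w,M.T@(w-ctr)[:2])
s=bot.state();print(s["eef_pos"],R.from_rotvec(s["orientation"]).as_matrix().round(3))
E
```

```text
[633.7 -34.7  45. ]
[ 646.  -241.3   45. ]
[ 427.9 -254.5   45. ]
[415.9 -47.1  45. ]
[np.float64(218.1526988143856), np.float64(206.96581843386605), np.float64(218.499084666275), np.float64(207.7468651989724)]
[ 530.875 -144.4     45.   ] 0.058661684817427624 0.05862838547925203 0.058645035148339825
[448.  -63.2  79. ] [-77.9732796   85.91782873]
[ 459.6 -232.2   79. ] [-76.29855234 -83.47153129]
[207.06865569 562.52029841 240.90195285] [[-0.938  0.346 -0.001]
 [ 0.346  0.938 -0.001]
 [ 0.    -0.002 -1.   ]]
```

drive_tool(commands=[{"claw": 1,"tx": -42,"ty": -27,"tz": 0,"spin": -0.1},{"claw": 1,"tx": -84,"ty": -54,"tz": 0,"spin": -0.2},{"claw": 1,"tx": -126,"ty": -81,"tz": 0,"spin": -0.3},{"claw": 1,"tx": -168,"ty": -108,"tz": 0,"spin": -0.412},{"claw": 1,"tx": -210,"ty": -136,"tz": 0,"spin": -0.412}], newtons=20)

```text
time_s: 0.6
eef_pos: [357.7, 361.5, 241.4]
orientation: [0.099, -3.14, 0.001]
contact_force: [0.9, -0.3, -0.6]
opening: 51.4
gripper_force: 0.0
```

drive_tool(commands=[{"claw": 1,"tx": -3,"ty": -48,"tz": 0,"spin": 0.004},{"claw": 1,"tx": -6,"ty": -96,"tz": 0,"spin": 0.004},{"claw": 1,"tx": -10,"ty": -144,"tz": 0,"spin": 0.004},{"claw": 1,"tx": -13,"ty": -192,"tz": 0,"spin": 0.004},{"claw": 1,"tx": -16,"ty": -240,"tz": 0,"spin": 0.004}])

```text
time_s: 1.1
eef_pos: [386.9, 122.8, 241.6]
orientation: [0.087, -3.14, 0.0]
contact_force: [0.3, -0.7, -0.5]
opening: 11.2
gripper_force: 0.0
```

drive_tool(commands=[{"claw": 1,"tx": -3,"ty": -48,"tz": 10,"spin": 0},{"claw": 1,"tx": -6,"ty": -96,"tz": 30,"spin": 0},{"claw": 1,"tx": -8,"ty": -144,"tz": 50,"spin": 0},{"claw": 1,"tx": -10,"ty": -190,"tz": 70,"spin": 0},{"claw": 1,"tx": -10,"ty": -190,"tz": 90,"spin": 0}])

```text
time_s: 1.6
eef_pos: [409.3, -69.5, 151.4]
orientation: [-0.079, 3.138, -0.004]
contact_force: [0.2, -0.2, 0.2]
opening: 0.4
gripper_force: 0.0
```

```bash
python3 - <<'E'
from h import *
from scipy.spatial.transform import Rotation as R
import cv2
s=bot.state();p=s["eef_pos"];m=R.from_rotvec(s["orientation"]).as_matrix()
cv2.imwrite("pics/w.png",bot.capture("wrist"))
y=.0586;M=np.array([[np.cos(y),-np.sin(y)],[np.sin(y),np.cos(y)]])
print(s["time_s"],p,M.T@(p[:2]-[531,-144.5]),np.arctan2(-m[1,0],-m[0,0]),m[:,2],s["opening"],s["contact_force"])
# where left & right stud heads project
c=bot.camera_params("wrist");T=np.linalg.inv(np.array(c["pose"]))
for t in[(-78,85.5),(-77,-84)]:
    w=M@t+[531,-144.5];q=T@[*w,79,1];print(c["fx"]*q[0]/q[2]+c["cx"],c["fy"]*q[1]/q[2]+c["cy"],q[2])
E
```

```text
1.6 [409.28551161 -69.47536071 151.38629517] [-117.11163875   82.02424796] 0.050414592987494525 [ 0.00274806 -0.0024396  -0.99999325] 0.39142235551324145 [ 0.15114167 -0.20587786  0.20814499]
258.9879872672524 252.6107450051581 235.47440257921232
49.00020123198678 255.29233383901163 235.95874511552856
```

View pics/w.png

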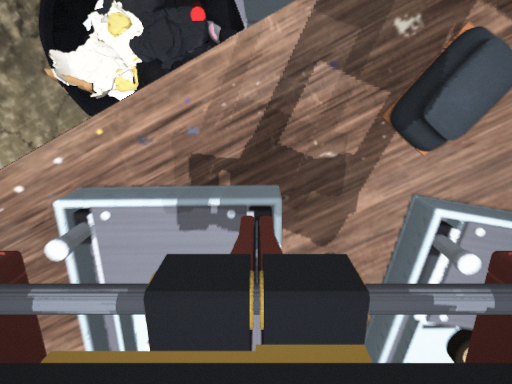

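The wrist view shows the right stud head near (57,249), against a predicted (49,255). The left stud is hidden behind the fingers at about (259,253), which agrees with the estimate to within a few mm. I'll descend behind the left stud.

drive_tool(commands=[{"claw": 1,"tx": 0,"ty": 1,"tz": 25,"spin": 0},{"claw": 1,"tx": 0,"ty": 2,"tz": 50,"spin": 0},{"claw": 1,"tx": 0,"ty": 2,"tz": 70,"spin": 0},{"claw": 1,"tx": 0,"ty": 2,"tz": 78,"spin": 0},{"claw": 1,"tx": 0,"ty": 2,"tz": 78,"spin": 0}])

```text
time_s: 2.15
eef_pos: [406.8, -61.8, 73.2]
orientation: [0.088, -3.138, -0.001]
contact_force: [-0.1, -0.1, -0.1]
opening: 0.4
gripper_force: 0.0
```

```bash
cat >> h.py <<'E'
from scipy.spatial.transform import Rotation as R
y=.0586;M=np.array([[np.cos(y),-np.sin(y)],[np.sin(y),np.cos(y)]])
def st():
    s=bot.state();p=s["eef_pos"];m=R.from_rotvec(s["orientation"]).as_matrix()
    print(s["time_s"],p.round(1),"tray",(M.T@(p[:2]-[531,-144.5])).round(1),"yaw",np.arctan2(-m[1,0],-m[0,0]).round(4),"F",s["contact_force"].round(1))
E
python3 -c "
from h import *;st()"
```

```text
2.15 [406.8 -61.8  73.2] tray [-119.1   89.8] yaw 0.0559 F [-0.1 -0.1 -0.1]
```

drive_tool(commands=[{"claw": 1,"tx": -8,"ty": -4,"tz": 0,"spin": 0},{"claw": 1,"tx": -16,"ty": -4,"tz": 0,"spin": 0},{"claw": 1,"tx": -23,"ty": -4,"tz": 0,"spin": 0},{"claw": 1,"tx": -28,"ty": -4,"tz": 0,"spin": 0},{"claw": 1,"tx": -33,"ty": -4,"tz": 0,"spin": 0}])

```text
time_s: 2.65
eef_pos: [439.7, -64.7, 74.0]
orientation: [0.088, -3.137, 0.0]
contact_force: [-5.8, -3.1, 4.6]
opening: 0.6
gripper_force: 3.1
```

```bash
python3 - <<'E'
from h import *;st()
import cv2
im=bot.capture("top");cv2.imwrite("pics/t1.png",cv2.resize(im[140:240,258:358],(600,600),interpolation=cv2.INTER_CUBIC))
E
```

```text
2.65 [439.7 -64.7  74. ] tray [-86.4  85. ] yaw 0.0559 F [-5.8 -3.1  4.6]
```

View pics/t1.png

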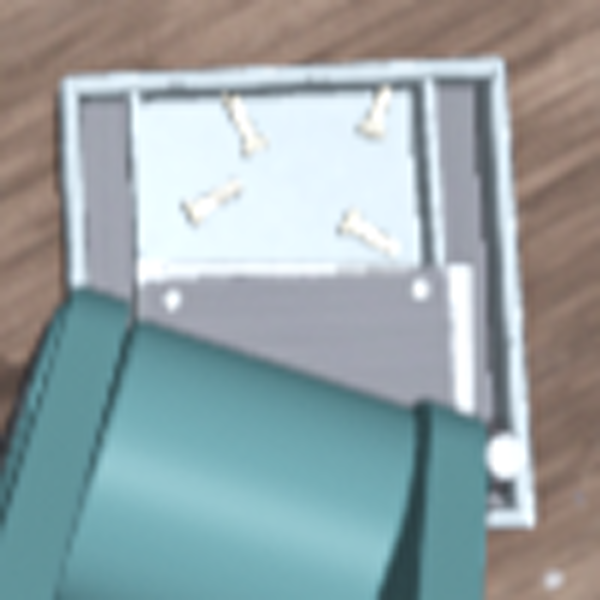

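The left end of the panel has moved about 6 mm, with a left-stud force of about 6 N. The right stud is unmoved at (503,455). I'll push a little further, then switch ends.

drive_tool(commands=[{"claw": 1,"tx": -4,"ty": 0,"tz": 0,"spin": 0},{"claw": 1,"tx": -8,"ty": 0,"tz": 0,"spin": 0},{"claw": 1,"tx": -10,"ty": 0,"tz": 0,"spin": 0},{"claw": 1,"tx": 0,"ty": 0,"tz": 0,"spin": 0},{"claw": 1,"tx": 30,"ty": 0,"tz": 0,"spin": 0}])

```text
time_s: 3.2
eef_pos: [414.5, -67.4, 74.4]
orientation: [-0.088, 3.134, -0.003]
contact_force: [0.3, -0.9, -0.8]
opening: 0.6
gripper_force: 0.0
```

drive_tool(commands=[{"claw": 1,"tx": 5,"ty": -40,"tz": 0,"spin": 0},{"claw": 1,"tx": 5,"ty": -85,"tz": 0,"spin": 0},{"claw": 1,"tx": 5,"ty": -130,"tz": 0,"spin": 0},{"claw": 1,"tx": 5,"ty": -169,"tz": 0,"spin": 0},{"claw": 1,"tx": 5,"ty": -169,"tz": 0,"spin": 0}])

```text
time_s: 3.7
eef_pos: [417.6, -241.3, 74.6]
orientation: [-0.081, 3.135, -0.008]
contact_force: [-0.0, 0.5, -0.1]
opening: 0.2
gripper_force: 0.0
```

```bash
python3 - <<'E'
from h import *;st()
import cv2
im=bot.capture("top");cv2.imwrite("pics/t2.png",cv2.resize(im[140:240,258:358],(600,600),interpolation=cv2.INTER_CUBIC))
E
```

```text
3.7 [ 417.6 -241.3   74.6] tray [-118.8  -90. ] yaw 0.0514 F [-0.   0.5 -0.1]
```

View pics/t2.png

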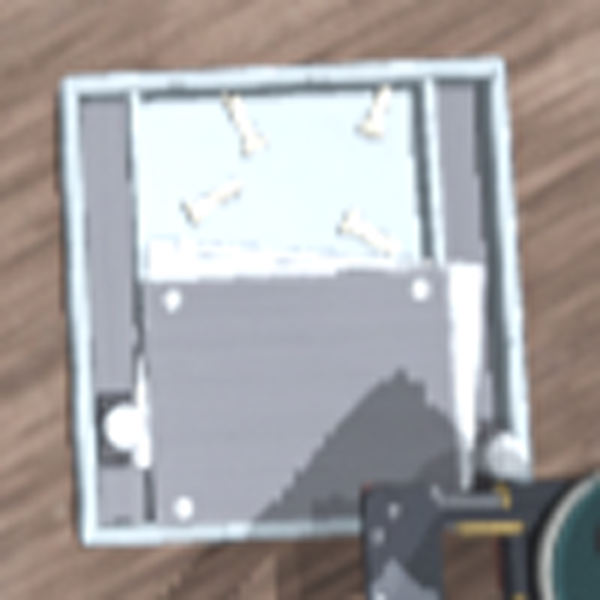

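The left stud moved from (126,474) to (122,427), about 21 mm. The right stud is still at the start, (505,453). The right end's turn: aim for about 15 mm of lead over the left.

drive_tool(commands=[{"claw": 1,"tx": -13,"ty": 0,"tz": 1,"spin": 0},{"claw": 1,"tx": -24,"ty": 0,"tz": 1,"spin": 0},{"claw": 1,"tx": -34,"ty": 0,"tz": 1,"spin": 0},{"claw": 1,"tx": -44,"ty": 0,"tz": 1,"spin": 0},{"claw": 1,"tx": -54,"ty": 0,"tz": 1,"spin": 0}])

```text
time_s: 4.25
eef_pos: [467.6, -230.7, 72.5]
orientation: [0.092, -3.135, -0.001]
contact_force: [-9.9, -4.1, 5.1]
opening: 0.5
gripper_force: 4.8
```

```bash
python3 -c "
from h import *;st()"
```

```text
4.25 [ 467.6 -230.7   72.5] tray [-68.4 -82.4] yaw 0.0586 F [-9.9 -4.1  5.1]
```

drive_tool(commands=[{"claw": 1,"tx": -4,"ty": -1,"tz": 0,"spin": 0},{"claw": 1,"tx": -6,"ty": -1,"tz": 0,"spin": 0},{"claw": 1,"tx": -6,"ty": -1,"tz": 0,"spin": 0},{"claw": 1,"tx": 10,"ty": -1,"tz": 0,"spin": 0},{"claw": 1,"tx": 35,"ty": -1,"tz": 0,"spin": 0}])

```text
time_s: 4.75
eef_pos: [436.3, -234.4, 72.8]
orientation: [-0.092, 3.138, -0.002]
contact_force: [0.3, -0.4, -0.5]
opening: 0.1
gripper_force: 0.0
```

drive_tool(commands=[{"claw": 1,"tx": 0,"ty": 45,"tz": 0,"spin": 0},{"claw": 1,"tx": 0,"ty": 90,"tz": 0,"spin": 0},{"claw": 1,"tx": 0,"ty": 135,"tz": 0,"spin": 0},{"claw": 1,"tx": 0,"ty": 168,"tz": 0,"spin": 0},{"claw": 1,"tx": 0,"ty": 168,"tz": 0,"spin": 0}])

```text
time_s: 5.25
eef_pos: [423.6, -62.8, 72.6]
orientation: [0.096, -3.138, -0.002]
contact_force: [-1.0, 0.1, 0.1]
opening: 0.3
gripper_force: 0.0
```

```bash
python3 - <<'E'
from h import *;st()
import cv2
im=bot.capture("top");cv2.imwrite("pics/t3.png",cv2.resize(im[140:240,258:358],(600,600),interpolation=cv2.INTER_CUBIC))
st()
E
```

```text
5.25 [423.6 -62.8  72.6] tray [-102.4   87.8] yaw 0.061 F [-1.   0.1  0.1]
5.3 [424.8 -64.8  72.7] tray [-101.3   85.8] yaw 0.061 F [0.1 0.1 0.1]
```

View pics/t3.png

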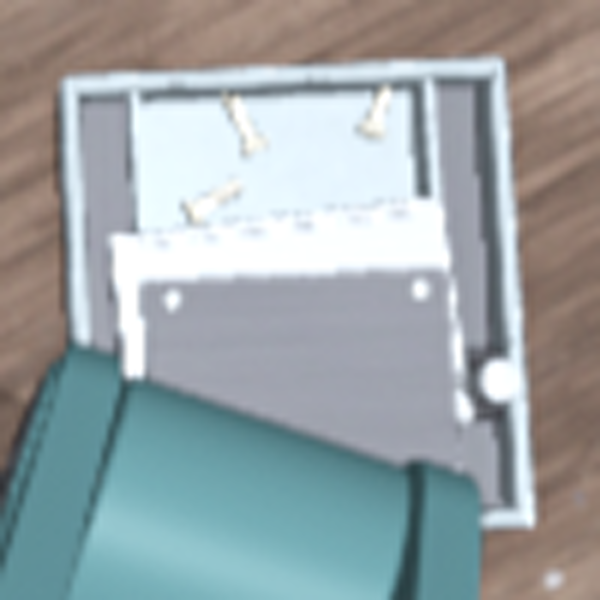

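The right stud is now at (497,380), about 34 mm along, and the panel's leading edge is visible. The left end's turn: to about 52 mm.

drive_tool(commands=[{"claw": 1,"tx": -12,"ty": 0,"tz": 0,"spin": 0},{"claw": 1,"tx": -23,"ty": 0,"tz": 0,"spin": 0},{"claw": 1,"tx": -34,"ty": 0,"tz": 0,"spin": 0},{"claw": 1,"tx": -45,"ty": 0,"tz": 0,"spin": 0},{"claw": 1,"tx": -55,"ty": 0,"tz": 0,"spin": 0}])

```text
time_s: 5.8
eef_pos: [478.6, -65.1, 72.2]
orientation: [0.085, -3.135, -0.001]
contact_force: [-7.6, 0.5, 6.3]
opening: 0.7
gripper_force: 3.8
```

```bash
python3 -c "
from h import *;st()"
```

```text
5.8 [478.6 -65.1  72.2] tray [-47.7  82.3] yaw 0.0542 F [-7.6  0.5  6.3]
```

drive_tool(commands=[{"claw": 1,"tx": -1,"ty": 1,"tz": 0,"spin": 0},{"claw": 1,"tx": 15,"ty": 1,"tz": 0,"spin": 0},{"claw": 1,"tx": 40,"ty": 1,"tz": 0,"spin": 0},{"claw": 1,"tx": 40,"ty": -10,"tz": 0,"spin": 0},{"claw": 1,"tx": 40,"ty": -50,"tz": 0,"spin": 0}])

```text
time_s: 6.3
eef_pos: [442.6, -116.1, 72.6]
orientation: [0.089, -3.14, -0.001]
contact_force: [0.6, -0.7, -0.3]
opening: 0.6
gripper_force: 0.0
```

drive_tool(commands=[{"claw": 1,"tx": 0,"ty": -40,"tz": 0,"spin": 0},{"claw": 1,"tx": 0,"ty": -80,"tz": 0,"spin": 0},{"claw": 1,"tx": 0,"ty": -118,"tz": 0,"spin": 0},{"claw": 1,"tx": 0,"ty": -118,"tz": 0,"spin": 0},{"claw": 1,"tx": 0,"ty": -118,"tz": 0,"spin": 0}])

```text
time_s: 6.8
eef_pos: [450.2, -236.6, 72.7]
orientation: [-0.082, 3.139, -0.001]
contact_force: [-0.2, -0.5, 0.2]
opening: 0.2
gripper_force: 0.0
```

```bash
python3 -c "
from h import *;st()"
```

```text
6.8 [ 450.2 -236.6   72.7] tray [-86.1 -87.2] yaw 0.0521 F [-0.2 -0.5  0.2]
```

drive_tool(commands=[{"claw": 1,"tx": -13,"ty": 2,"tz": 0,"spin": -0.005},{"claw": 1,"tx": -24,"ty": 2,"tz": 0,"spin": -0.005},{"claw": 1,"tx": -35,"ty": 2,"tz": 0,"spin": -0.005},{"claw": 1,"tx": -46,"ty": 2,"tz": 0,"spin": -0.005},{"claw": 1,"tx": -56,"ty": 2,"tz": 0,"spin": -0.005}])

```text
time_s: 7.3
eef_pos: [503.6, -228.0, 72.5]
orientation: [0.099, -3.135, -0.001]
contact_force: [-9.2, -3.0, 5.1]
opening: 0.2
gripper_force: 4.8
```

drive_tool(commands=[{"claw": 1,"tx": -1,"ty": 0,"tz": 0,"spin": 0},{"claw": 1,"tx": 15,"ty": 0,"tz": 0,"spin": 0},{"claw": 1,"tx": 40,"ty": 0,"tz": 0,"spin": 0},{"claw": 1,"tx": 40,"ty": 10,"tz": 0,"spin": 0},{"claw": 1,"tx": 40,"ty": 50,"tz": 0,"spin": 0}])

```text
time_s: 7.8
eef_pos: [464.9, -183.5, 73.2]
orientation: [-0.091, 3.136, -0.004]
contact_force: [0.8, 1.5, -0.1]
opening: 0.4
gripper_force: 0.0
```

drive_tool(commands=[{"claw": 1,"tx": 0,"ty": 40,"tz": 0,"spin": 0},{"claw": 1,"tx": 0,"ty": 80,"tz": 0,"spin": 0},{"claw": 1,"tx": 0,"ty": 119,"tz": 0,"spin": 0},{"claw": 1,"tx": 0,"ty": 119,"tz": 0,"spin": 0},{"claw": 1,"tx": 0,"ty": 119,"tz": 0,"spin": 0}])

```text
time_s: 8.3
eef_pos: [456.1, -61.6, 72.9]
orientation: [-0.101, 3.139, -0.001]
contact_force: [0.5, -0.5, -0.5]
opening: 0.7
gripper_force: 0.0
```

```bash
python3 - <<'E'
from h import *;st()
import cv2
im=bot.capture("top");cv2.imwrite("pics/t4.png",cv2.resize(im[140:240,258:358],(600,600),interpolation=cv2.INTER_CUBIC))
st()
E
```

```text
8.3 [456.1 -61.6  72.9] tray [-70.   87.2] yaw 0.064 F [ 0.5 -0.5 -0.5]
8.35 [456.3 -62.6  72.9] tray [-69.8  86.1] yaw 0.0624 F [-0.3  0.1  1.3]
```

View pics/t4.png

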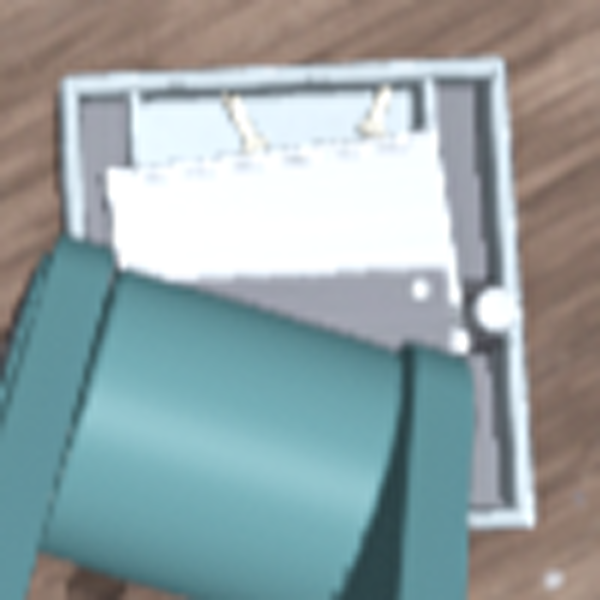

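The right stud is at (493,309), about 66 mm along. I'll take the left end to about 82, then the right home, then the left home.

drive_tool(commands=[{"claw": 1,"tx": -12,"ty": -1,"tz": 0,"spin": 0.003},{"claw": 1,"tx": -22,"ty": -1,"tz": 0,"spin": 0.003},{"claw": 1,"tx": -32,"ty": -1,"tz": 0,"spin": 0.003},{"claw": 1,"tx": -42,"ty": -1,"tz": 0,"spin": 0.003},{"claw": 1,"tx": -51,"ty": -1,"tz": 0,"spin": 0.003}])

```text
time_s: 8.85
eef_pos: [504.3, -61.7, 72.2]
orientation: [0.089, -3.135, -0.001]
contact_force: [-6.1, -1.7, 5.4]
opening: 0.5
gripper_force: 3.4
```

drive_tool(commands=[{"claw": 1,"tx": -1,"ty": 0,"tz": 0,"spin": 0},{"claw": 1,"tx": 15,"ty": 0,"tz": 0,"spin": 0},{"claw": 1,"tx": 35,"ty": 0,"tz": 0,"spin": 0},{"claw": 1,"tx": 35,"ty": -10,"tz": 0,"spin": 0},{"claw": 1,"tx": 35,"ty": -50,"tz": 0,"spin": 0}])

```text
time_s: 9.35
eef_pos: [474.0, -112.1, 72.7]
orientation: [-0.093, 3.14, 0.001]
contact_force: [1.2, 0.4, -0.6]
opening: 0.2
gripper_force: 0.0
```

drive_tool(commands=[{"claw": 1,"tx": 0,"ty": -40,"tz": 0,"spin": 0},{"claw": 1,"tx": 0,"ty": -80,"tz": 0,"spin": 0},{"claw": 1,"tx": 0,"ty": -119,"tz": 0,"spin": 0},{"claw": 1,"tx": 0,"ty": -119,"tz": 0,"spin": 0},{"claw": 1,"tx": 0,"ty": -119,"tz": 0,"spin": 0}])

```text
time_s: 9.85
eef_pos: [481.6, -233.8, 72.7]
orientation: [-0.085, 3.139, -0.001]
contact_force: [-0.1, 0.9, 0.9]
opening: 0.4
gripper_force: 0.0
```

```bash
python3 -c "
from h import *;st()"
```

```text
9.85 [ 481.6 -233.8   72.7] tray [-54.5 -86.2] yaw 0.0543 F [-0.1  0.9  0.9]
```

drive_tool(commands=[{"claw": 1,"tx": -12,"ty": 1,"tz": 0,"spin": -0.003},{"claw": 1,"tx": -22,"ty": 1,"tz": 0,"spin": -0.003},{"claw": 1,"tx": -31,"ty": 1,"tz": 0,"spin": -0.003},{"claw": 1,"tx": -37,"ty": 1,"tz": 0,"spin": -0.003},{"claw": 1,"tx": -41,"ty": 1,"tz": 0,"spin": -0.003}])

```text
time_s: 10.35
eef_pos: [520.4, -227.3, 72.6]
orientation: [0.099, -3.136, -0.0]
contact_force: [-7.4, -2.4, 5.2]
opening: 0.6
gripper_force: 4.0
```

drive_tool(commands=[{"claw": 1,"tx": -1,"ty": 0,"tz": 0,"spin": 0},{"claw": 1,"tx": -2,"ty": 0,"tz": 0,"spin": 0},{"claw": 1,"tx": -3,"ty": 0,"tz": 0,"spin": 0},{"claw": 1,"tx": -4,"ty": 0,"tz": 0,"spin": 0},{"claw": 1,"tx": -4,"ty": 0,"tz": 0,"spin": 0}])

```text
time_s: 10.85
eef_pos: [524.3, -227.1, 72.6]
orientation: [0.098, -3.136, -0.001]
contact_force: [-6.7, -2.2, 4.6]
opening: 0.4
gripper_force: 3.3
```

```bash
python3 -c "
from h import *;st()"
```

```text
10.85 [ 524.3 -227.1   72.6] tray [-11.6 -82. ] yaw 0.0627 F [-6.7 -2.2  4.6]
```

Force is still the friction level, so the stop hasn't been reached. Creep on.

drive_tool(commands=[{"claw": 1,"tx": -1,"ty": -1,"tz": 0,"spin": 0},{"claw": 1,"tx": -2,"ty": -1,"tz": 0,"spin": 0},{"claw": 1,"tx": -3,"ty": -1,"tz": 0,"spin": 0},{"claw": 1,"tx": -4,"ty": -1,"tz": 0,"spin": 0},{"claw": 1,"tx": -4,"ty": -1,"tz": 0,"spin": 0}])

```text
time_s: 11.35
eef_pos: [527.3, -227.0, 72.4]
orientation: [0.098, -3.134, -0.003]
contact_force: [-8.7, -0.5, 6.1]
opening: 0.6
gripper_force: 4.3
```

drive_tool(commands=[{"claw": 1,"tx": -1,"ty": 0,"tz": 0,"spin": 0},{"claw": 1,"tx": -2,"ty": 0,"tz": 0,"spin": 0},{"claw": 1,"tx": -3,"ty": 0,"tz": 0,"spin": 0},{"claw": 1,"tx": -3,"ty": 0,"tz": 0,"spin": 0},{"claw": 1,"tx": -3,"ty": 0,"tz": 0,"spin": 0}])

```text
time_s: 11.85
eef_pos: [527.7, -226.9, 72.3]
orientation: [0.099, -3.13, -0.003]
contact_force: [-15.4, -2.8, 11.8]
opening: 0.3
gripper_force: 8.2
```

Force doubled with almost no advance (TCP at tray x about -8), so this looks like the stop. A slightly firmer press will confirm it, then I'll go to the left.

drive_tool(commands=[{"claw": 1,"tx": -1,"ty": 0,"tz": 0,"spin": 0},{"claw": 1,"tx": -2,"ty": 0,"tz": 0,"spin": 0},{"claw": 1,"tx": -2,"ty": 0,"tz": 0,"spin": 0},{"claw": 1,"tx": -2,"ty": 0,"tz": 0,"spin": 0},{"claw": 1,"tx": -2,"ty": 0,"tz": 0,"spin": 0}])

```text
time_s: 12.35
eef_pos: [527.9, -226.9, 72.3]
orientation: [0.099, -3.126, -0.004]
contact_force: [-21.1, -5.1, 15.2]
opening: 0.5
gripper_force: 10.8
```

drive_tool(commands=[{"claw": 1,"tx": 10,"ty": 0,"tz": 0,"spin": 0},{"claw": 1,"tx": 25,"ty": 0,"tz": 0,"spin": 0},{"claw": 1,"tx": 40,"ty": 0,"tz": 0,"spin": 0},{"claw": 1,"tx": 40,"ty": 10,"tz": 0,"spin": 0},{"claw": 1,"tx": 40,"ty": 50,"tz": 0,"spin": 0}])

```text
time_s: 12.85
eef_pos: [493.6, -183.1, 73.2]
orientation: [-0.09, 3.137, -0.004]
contact_force: [1.3, 0.3, 0.1]
opening: 0.5
gripper_force: 0.0
```

drive_tool(commands=[{"claw": 1,"tx": 0,"ty": 40,"tz": 0,"spin": 0},{"claw": 1,"tx": 0,"ty": 80,"tz": 0,"spin": 0},{"claw": 1,"tx": 0,"ty": 119,"tz": 0,"spin": 0},{"claw": 1,"tx": 0,"ty": 119,"tz": 0,"spin": 0},{"claw": 1,"tx": 0,"ty": 119,"tz": 0,"spin": 0}])

```text
time_s: 13.35
eef_pos: [484.9, -61.1, 72.8]
orientation: [-0.099, 3.139, -0.0]
contact_force: [0.2, 0.5, 0.5]
opening: 0.5
gripper_force: 0.0
```

```bash
python3 -c "
from h import *;st()"
```

```text
13.35 [484.9 -61.1  72.8] tray [-41.1  85.9] yaw 0.0632 F [0.2 0.5 0.5]
```

The right end is at the stop. Now the left, whose stop should come at TCP tray x of about -8.

drive_tool(commands=[{"claw": 1,"tx": -9,"ty": -1,"tz": 0,"spin": 0.004},{"claw": 1,"tx": -17,"ty": -1,"tz": 0,"spin": 0.004},{"claw": 1,"tx": -24,"ty": -1,"tz": 0,"spin": 0.004},{"claw": 1,"tx": -28,"ty": -1,"tz": 0,"spin": 0.004},{"claw": 1,"tx": -31,"ty": -1,"tz": 0,"spin": 0.004}])

```text
time_s: 13.85
eef_pos: [514.4, -62.5, 72.3]
orientation: [0.087, -3.137, 0.0]
contact_force: [-5.0, -2.8, 4.0]
opening: 0.1
gripper_force: 2.8
```

drive_tool(commands=[{"claw": 1,"tx": -1,"ty": 0,"tz": 0,"spin": 0},{"claw": 1,"tx": -2,"ty": 0,"tz": 0,"spin": 0},{"claw": 1,"tx": -3,"ty": 0,"tz": 0,"spin": 0},{"claw": 1,"tx": -4,"ty": 0,"tz": 0,"spin": 0},{"claw": 1,"tx": -4,"ty": 0,"tz": 0,"spin": 0}])

```text
time_s: 14.35
eef_pos: [516.8, -62.2, 72.2]
orientation: [0.088, -3.135, 0.0]
contact_force: [-7.1, -3.7, 5.5]
opening: 0.5
gripper_force: 4.1
```

drive_tool(commands=[{"claw": 1,"tx": -1,"ty": 0,"tz": 0,"spin": 0},{"claw": 1,"tx": -2,"ty": 0,"tz": 0,"spin": 0},{"claw": 1,"tx": -3,"ty": 0,"tz": 0,"spin": 0},{"claw": 1,"tx": -3,"ty": 0,"tz": 0,"spin": 0},{"claw": 1,"tx": -3,"ty": 0,"tz": 0,"spin": 0}])

```text
time_s: 14.85
eef_pos: [517.1, -61.9, 71.9]
orientation: [0.088, -3.13, -0.001]
contact_force: [-14.3, -3.9, 9.5]
opening: 0.6
gripper_force: 6.9
```

drive_tool(commands=[{"claw": 1,"tx": -1,"ty": 0,"tz": 0,"spin": 0},{"claw": 1,"tx": -2,"ty": 0,"tz": 0,"spin": 0},{"claw": 1,"tx": -3,"ty": 0,"tz": 0,"spin": 0},{"claw": 1,"tx": -3,"ty": 0,"tz": 0,"spin": 0},{"claw": 1,"tx": -3,"ty": 0,"tz": 0,"spin": 0}])

```text
time_s: 15.35
eef_pos: [517.4, -61.7, 71.7]
orientation: [0.089, -3.125, -0.001]
contact_force: [-19.7, -6.6, 16.2]
opening: 0.4
gripper_force: 10.3
```

drive_tool(commands=[{"claw": 1,"tx": 12,"ty": 0,"tz": 0,"spin": 0},{"claw": 1,"tx": 30,"ty": 0,"tz": 0,"spin": 0},{"claw": 1,"tx": 45,"ty": 0,"tz": 0,"spin": 0},{"claw": 1,"tx": 60,"ty": 0,"tz": -30,"spin": 0},{"claw": 1,"tx": 60,"ty": 0,"tz": -75,"spin": 0}])

```text
time_s: 15.85
eef_pos: [461.8, -64.0, 146.1]
orientation: [0.086, -3.133, -0.004]
contact_force: [0.3, -0.1, -0.7]
opening: 0.4
gripper_force: 0.0
```

drive_tool(commands=[{"claw": 1,"tx": 0,"ty": 40,"tz": -40,"spin": 0},{"claw": 1,"tx": 0,"ty": 80,"tz": -70,"spin": 0},{"claw": 1,"tx": 0,"ty": 120,"tz": -90,"spin": 0},{"claw": 1,"tx": 0,"ty": 160,"tz": -90,"spin": 0},{"claw": 1,"tx": 0,"ty": 200,"tz": -90,"spin": 0}])

```text
time_s: 16.35
eef_pos: [455.8, 136.9, 239.2]
orientation: [-0.086, 3.136, 0.001]
contact_force: [0.7, 0.1, -1.2]
opening: 0.3
gripper_force: 0.0
```

```bash
python3 - <<'E'
from h import *;st()
import cv2
im=bot.capture("top");cv2.imwrite("pics/t5.png",cv2.resize(im[130:240,140:360],(800,400),interpolation=cv2.INTER_CUBIC))
E
```

```text
16.35 [455.8 136.9 239.2] tray [-58.6 285.4] yaw 0.0551 F [ 0.7  0.1 -1.2]
```

View pics/t5.png

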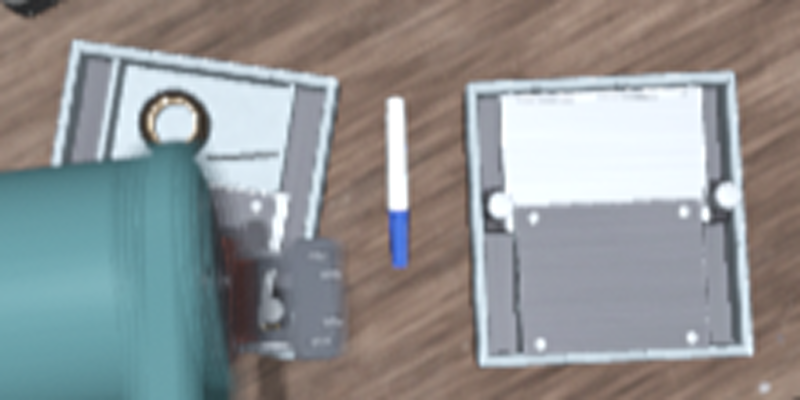

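The panel covers the bin with its edge square. The studs, at (500,206) and (727,195), have both moved about 88 mm, which fits home at the stop. The tape tray is untouched and the arm is clear.

```bash
python3 -c "
from h import *;st();print(bot.sign_off())"
```

```text
16.4 [454.8 141.9 238.8] tray [-59.3 290.4] yaw 0.0564 F [0.8 3.8 0.2]
the job is handed in; nothing more can be done
None
```

The bolts tray's shutter is closed: both ends pressed firmly against the far stop with the panel square, by my estimates neither end led by more than about 21 mm, and the tape tray was left alone; handed in at 16.4 s.

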